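# Find the hidden release on the stall's power pack and open its battery cover

### The job

Open the battery compartment of the coffee stall's power pack: feel across the four identical flush square pads in its top panel for the one that gives, and press that one down with a fingertip until the battery cover springs open a little. Then push the cover with the fingertips the rest of the way, fully open to its stop, and draw clear. Use touch only: leave the crockery and bottles standing around and on the pack where they are.

Things in the scene. Friction and masses are not known exactly. Their poses are not given: they have to be found in the camera images.
- pack: Steel power pack, 240 (x) x 240 (y) x 80 mm high, fixed, turned by up to 23 degrees. Origin: centre of its underside, z up, x away from the robot, from the row of pads to the cover. Its rigid flat top is at z 80 mm: x -120 to -40 is the panel with the pads; the cover lies behind. Cup and tamper (up to 58 mm tall) stand on its far corners, near x 92, y +96 and -96 mm.
- pad0 (a point): Centre of the top of the first pad, at x -80, y +87, z 80 mm of the pack. The four pads lie in a row along the pack's y, 58 mm apart, 46 mm square, of the panel's own steel and flush with it, in 49 mm openings. They look alike: three are rigid blanks, one, which differs from run to run, is the sprung release.
- pad1 (a point): Centre of the top face of the second pad (x -80, y +29 mm of the pack).
- pad2 (a point): Centre of the top face of the third pad (x -80, y -29 mm of the pack).
- pad3 (a point): Centre of the top face of the fourth pad (x -80, y -87 mm of the pack).
- release (a joint): How far the release pad is pressed down, m: 0 flush, 0.005 at its bottom stop; a spring returns it. It starts to move at about 2.5 N and takes about 5.5 N at the bottom; the catch lets go at about 3 mm. It does not tell which pad is the release.
- cover (a joint): How far the battery cover has slid along the pack's +x, m: 0 shut and latched, 0.05 fully open at its stop. When the catch lets go a spring shoves it about 15 to 18 mm open in under half a second; from there it is free, needs about 1.5 N plus 15 N per m/s to slide, and stays where it is left.
- cover_edge (a point): Middle of the upper edge of the cover's end nearest the robot; moves with the cover: an aluminium plate 100 (x) x 130 (y) x 14 mm sliding on the pack between low rails. This edge is 14.5 mm above the panel, an upright step to push on. Shut, it is at x -36 mm of the pack, 21 mm beyond the pads' far sides. Opening bares a 120 mm wide well with the cells 10 mm below the panel.
- espresso_cup: White espresso cup, 42 mm across, 42 mm high, standing on the pack's far left corner. Bystander. Origin: centre of its foot.
- tamper: Dark steel coffee tamper, 40 mm across, 58 mm high, standing on the pack's far right corner. Bystander. Origin: centre of its foot.
- mug: Blue mug, 76 mm across, 85 mm high, left of the pack. Bystander. Origin: centre of its foot.
- jar: Glass jar with wooden lid, 66 mm across, 100 mm high, right of the pack. Bystander. Origin: centre of its foot.
- oil_bottle: Green glass bottle, 52 mm across, 190 mm high, behind the pack. Bystander. Origin: centre of its foot.
- bowl: White bowl, 100 mm across, 45 mm high, right of the pack. Bystander. Origin: centre of its foot.
- spoon: Wooden spoon, 170 mm long, lying left of and behind the pack. Bystander. Origin: its underside.

How it is judged:
By the outcome, as a careful person would: the job done as asked, in the order asked, and still so for the second after the job is handed in, with the robot touching nothing.
It also fails if it takes over 48 s, if anything falls off the work surface, if the arm or the gripper's body presses on something with over 40 N, if the wrist force passes 120 N, or if a joint passes its speed limit or range.

### The arm

A 7-joint arm with a two-finger parallel gripper is mounted at the origin on the work surface. World frame = base frame: x ahead of the robot, y to its left, z up, the work surface at z = 0. Lengths are in m, angles in degrees, forces in N, time in s.
With the tool pointing down it reaches from about 0.425 to 0.875 m from the base axis. Payload 4.7 kg.
Tool frame: the origin (TCP) lies between the finger pads; the fingertips stand env.finger_overhang ahead of it and the grasp point (between the pads) lies 5 mm behind it (env.finger_overhang is the distance from the TCP to the fingertips, in m); z points along the fingers, y is the line along which they close (so a half turn about z gives the same grasp; the last joint's range is limited). The gripper opens to 87 mm and grips with 3 to 60 N. Pads are 19 mm wide; open, the fingers measure 117 mm over their backs; the gripper's body (75 mm by 190 mm) begins 51 mm behind the grasp point.
Start: joints at [70.25, 18.392, -4.016, 83.108, 1.295, 78.541, -3.26], TCP at [0.228, -0.609, 0.237] pointing down, gripper open.
Joint ranges: [-163.93, 163.93], [-17.29, 119.83], [-79.2, 71.16], [3.27, 140.29], [-89.18, 269.18], [5.43, 117.66], [-154.24, 154.24]. Speed limits (degrees/s): [147.25, 147.25, 180, 180, 180, 180, 180].

### API

Orientations are given as [roll, pitch, yaw] about the fixed x, y, z axes, in that order (R = Rz(yaw) Ry(pitch) Rx(roll)).
In Python, from cell import telemetry, eyes, env, models gives the robot as it stands. The module is installed in compiled form; this text tells all that it offers.
- The arm moves only by the tool drive_tool, never from a script. Its arguments are lists of equal length, an entry for each row: "angular": the turn, a rotation vector about the tool's x, y, z in rad, a list of three; "delta_pos": the shift along the tool's x, y, z in cm, a list of three; "gripper": the finger opening in cm, from 0 to 8.7. A call has 1 to 20 rows; each row shifts and turns the commanded pose from where the row before left it, along the tool's axes as they then stand; what a row does not reach is not made up. A row lasts 1/10 s, in which the tool goes at most 50 mm and 8.59 degrees, less where a joint would pass 70% of its speed; a pose out of reach is approached as far as the arm can. A call with a gripper value outside its range is refused whole. The fingers move at their own pace and stop on an object; "squeeze" is the grip in N (left out, the last holds). Time passes only in rows, so rows that do not move let the fingers close. It gives the time, the measured TCP pose, the force, the opening and the grip force at its end, in the units of the state.
- telemetry.get_obs(): the state, without advancing time (a new reading comes with each control period).
- eyes.read_camera(name): name is "scene" or "top" or "wrist"; returns a dict with "pixels" (480x640x3 uint8, red, green, blue), "mtx" (3x3 intrinsics, pixels), "origin" and "orientation" of the camera in the world. Camera axes: x right, y down, z forward; pixel columns grow to the right and rows downward; lengths in m; the calibration is good to about 2 mm. A picture is of the moment at which its call begins. There is no depth.
- env.sign_off(): hands the job in; it is judged then, once.
Trained networks look in a picture, given as the dict that the camera call returned (one of the last four; its "shot" number tells which), for a name from the list of things; names that differ only in an ending like _2 or _b are one class to them, and where a whole thing is asked for, a point or a joint stands for the part that bears it (a point fixed in the world has none). Each returns a list of dicts, best first, with "p" (0 to 1); they miss things now and then, are a little off and sometimes report something else, mostly with a low value. They report only what shows in the picture. A call takes as long as a camera call.
- models.search_frame(picture, target): "centre" ([column, row] in pixels, amid what is visible of it).
- models.cut_out(picture, target): "pixels" (480x640 bool, what is visible of it) and "centre" ([column, row] in pixels, amid what is visible of it).
The state is a dict: "time_s": time; "qpos": joint angles; "joint_velocities": joint speeds; "effort": joint torques, N m; "tool_pos": TCP position; "tool_rot": TCP orientation; "force": force on the tool from outside, world axes, zero at the start; "wrist_torque": the same for the moment, N m; "grip_width": finger opening in m; "grasp_force": force on a finger pad.
Only numpy, scipy, OpenCV 4.12 (cv2) and the standard library are available. Lean on these libraries where they do the work, as an engineer would, in place of code of your own. Each camera call takes 0.05 s, during which the arm holds its last target. There are 200 camera calls.

## Working session

There is one attempt and no reset: what is moved stays moved. The work goes in short steps, Python scripts to look and compute and a tool call to move; the robot and the scene stay as the last step left them, time stands still between calls to the robot, and variables do not carry over. Pictures are saved under pics/ and viewed, at most 10 in all, crops included, and the job is handed in when it is done.

Besides the shell and the picture viewer there is one more tool, called after "Request:" as name(argument=value, ...) on one line, values as JSON. drive_tool: Moves the arm, as the interface text tells. Its arguments: {"type":"object","properties":{"angular":{"type":"array","items":{"type":"array","items":{"type":"number"}}},"delta_pos":{"type":"array","items":{"type":"array","items":{"type":"number"}}},"gripper":{"type":"array","items":{"type":"number"}},"squeeze":{"type":"number"}},"required":["angular","delta_pos","gripper"]}

```bash
mkdir -p pics; cat > h.py <<'E'
import numpy as np, cv2
from scipy.spatial.transform import Rotation as R
from cell import telemetry, eyes, env, models
def Rm(o):
    o=np.array(o,float)
    return o if o.shape==(3,3) else R.from_euler('xyz',o,degrees=True).as_matrix()
def ray(p,uv,z):
    d=Rm(p['orientation'])@np.linalg.inv(p['mtx'])@np.array([uv[0],uv[1],1.])
    o=np.array(p['origin']); return o+d*(z-o[2])/d[2]
def proj(p,X):
    c=(np.atleast_2d(X)-p['origin'])@Rm(p['orientation']); q=c@np.array(p['mtx']).T
    return q[:,:2]/q[:,2:]
E
python3 - <<'E'
from h import *
o=telemetry.get_obs(); print(o, env.finger_overhang)
for n in ['top','scene']:
    p=eyes.read_camera(n); cv2.imwrite(f'pics/{n}.png',p['pixels'][:,:,::-1]); print(n,p['origin'],p['orientation'],p['mtx'])
    for t in ['pack','pad0','cover_edge','espresso_cup','tamper','mug','jar','oil_bottle','bowl']:
        print(t,[(np.round(d['centre']),round(d['p'],2),np.round(ray(p,d['centre'],.08),3)) for d in models.search_frame(p,t)][:5])
E
```

```text
{'time_s': 0.0, 'qpos': array([70.24944456, 18.43898092, -4.01713473, 83.17505298,  1.29613235,
       78.53869777, -3.25842545]), 'joint_velocities': array([ 0.04019954,  0.06802924,  0.01811665, -0.05900529, -0.05842972,
       -0.00065341,  0.05994625]), 'effort': array([ 3.54595513e-04, -4.91280949e+01, -4.03487189e-01, -3.12529707e+01,
       -6.38422254e-02,  4.38267749e-02,  1.71854363e-04]), 'tool_pos': array([ 0.2280382 , -0.60813475,  0.23546126]), 'tool_rot': array([-1.79892579e+02,  6.25103669e-03,  2.05636363e+01]), 'force': array([-0.16844567, -0.27234962, -0.23375106]), 'wrist_torque': array([-0.03403846,  0.00793221, -0.0226284 ]), 'grasp_force': 0.0, 'grip_width': 0.08690918129528928} 0.014
top [0.38883931 0.07004462 1.38380121] [-169.09924891   -1.46807741  -88.63828696] [[614.63736802   0.         324.042672  ]
 [  0.         614.63736802 241.28438251]
 [  0.           0.           1.        ]]
pack [(array([290., 268.]), 0.92, array([0.581, 0.115, 0.08 ]))]
pad0 [(array([287., 266.]), 0.77, array([0.584, 0.121, 0.08 ]))]
cover_edge [(array([291., 265.]), 0.77, arr
[... 876 characters left out ...]
rray([0.614, 0.097, 0.08 ])), (array([329., 192.]), 0.49, array([0.479, 0.108, 0.08 ]))]
pad0 [(array([334., 235.]), 0.83, array([0.613, 0.093, 0.08 ]))]
cover_edge [(array([341., 225.]), 0.89, array([0.585, 0.112, 0.08 ]))]
espresso_cup [(array([386., 246.]), 0.94, array([0.659, 0.19 , 0.08 ])), (array([330., 191.]), 0.69, array([0.476, 0.112, 0.08 ]))]
tamper [(array([288., 242.]), 0.94, array([ 0.613, -0.002,  0.08 ])), (array([257., 202.]), 0.55, array([ 0.484, -0.054,  0.08 ]))]
mug [(array([435., 236.]), 0.58, array([0.652, 0.296, 0.08 ]))]
jar [(array([258., 205.]), 0.7, array([ 0.493, -0.053,  0.08 ]))]
oil_bottle []
bowl [(array([238., 255.]), 0.81, array([ 0.629, -0.104,  0.08 ]))]
```

View pics/top.png

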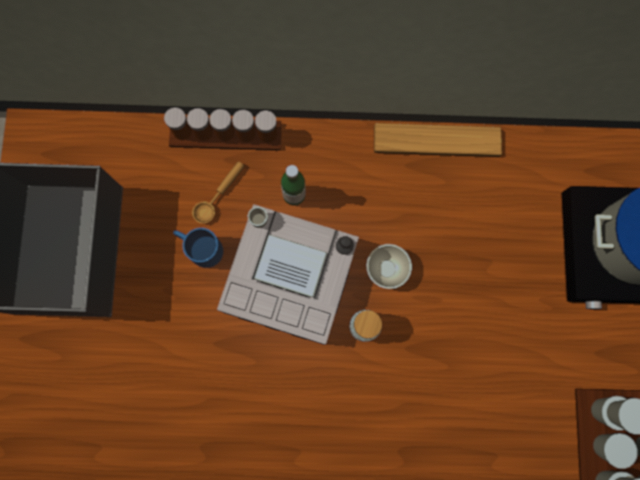

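View pics/scene.png

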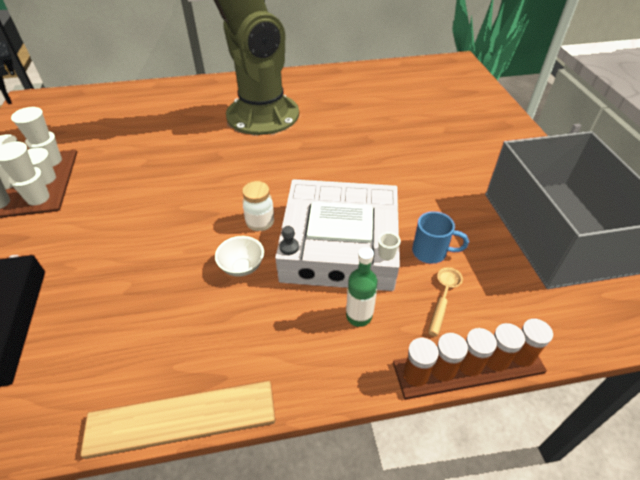

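Top view: the pack's top corners are near (255,207), (358,238), (326,342) and (219,309), and the pads run from (238,296) to (316,320). The scene view agrees. Next I'll fit the pack pose and overlay it.

```bash
cat >> h.py <<'E'
def fit(a,b):
    ma,mb=a.mean(0),b.mean(0); A=a-ma;B=b-mb
    t=np.arctan2((A[:,0]*B[:,1]-A[:,1]*B[:,0]).sum(),(A*B).sum())
    c,s=np.cos(t),np.sin(t); M=np.array([[c,-s],[s,c]]); return np.degrees(t),mb-M@ma
def pk(P,pose):
    P=np.atleast_2d(P).astype(float); t=np.radians(pose[2]);c,s=np.cos(t),np.sin(t)
    return np.c_[P[:,0]*c-P[:,1]*s+pose[0],P[:,0]*s+P[:,1]*c+pose[1],P[:,2]]
E
python3 - <<'E'
from h import *
p=eyes.read_camera('top'); q=eyes.read_camera('scene')
loc=np.array([[.12,.12],[.12,-.12],[-.12,-.12],[-.12,.12],[-.08,.087],[-.08,.029],[-.08,-.029],[-.08,-.087]])
uv=[(255,207),(358,238),(326,342),(219,309),(238,296),(264,303),(290,312),(316,320)]
W=np.array([ray(p,u,.08)[:2] for u in uv]); t,tr=fit(loc,W); pose=[*tr,t]; print(pose)
print(np.round((pk(np.c_[loc,[.08]*8],pose)[:,:2]-W)*1000,1))
for n,pic,(x0,y0) in (('top',p,(205,195)),('scene',q,(265,165))):
    s=5;w,h=160,120 
    if n=='top': h=155;s=4
    im=cv2.resize(pic['pixels'][y0:y0+h,x0:x0+w,::-1],None,fx=s,fy=s,interpolation=cv2.INTER_CUBIC)
    def dr(L,c):
        pts=(proj(pic,pk(L,pose))-[x0,y0]+.5)*s; cv2.polylines(im,[np.int32(pts)],True,c,1)
    dr([(a,b,.08) for a,b in loc[:4]],(0,0,255))
    for y in (.087,.029,-.029,-.087): dr([(-.08+a*.0245,y+b*.0245,.08) for a,b in ((1,1),(1,-1),(-1,-1),(-1,1))],(0,255,0))
    dr([(a,b,.0945) for a,b in ((-.036,.065),(-.036,-.065),(.064,-.065),(.064,.065))],(255,0,0))
    cv2.imwrite(f'pics/{n}_fit.png',im)
E
```

```text
[np.float64(0.570632581399054), np.float64(0.1155370205797409), np.float64(-16.019603719583206)]
[[ 6.6  3. ]
 [ 2.8 -2.1]
 [-3.9 -0.1]
 [-0.7  3.5]
 [ 0.2 -0.7]
 [-2.5 -0.9]
 [-0.9 -1.1]
 [-1.6 -1.6]]
```

View pics/top_fit.png

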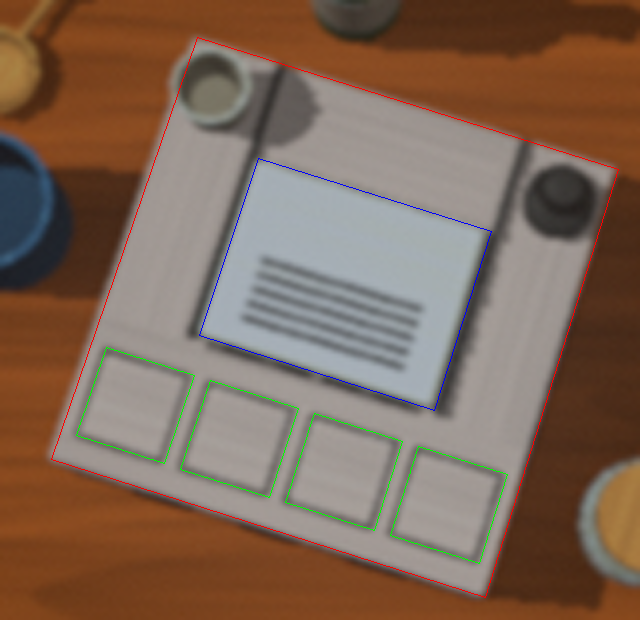

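View pics/scene_fit.png

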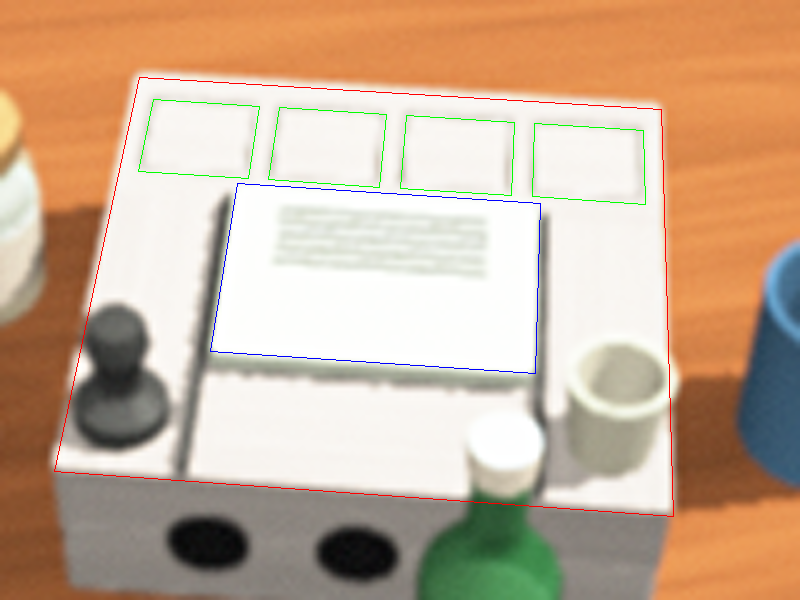

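The fit lies on the edges in both views: pack at (0.571, 0.1155), yaw -16°. I'll approach with the fingers closed and tool yaw 164°, which puts tool x along -pack x, tool y along +pack y and tool z down. First I'll plan the transit rows.

```bash
python3 - <<'E'
from h import *
pose=[.571,.1155,-16]
for n,y in enumerate((.087,.029,-.029,-.087)): print(n,np.round(pk([-.08,y,.08],pose)[0],4))
o=telemetry.get_obs(); T=pk([-.08,-.087,.2],pose)[0]
N=20
P=[o['tool_pos'],np.array([.46,-.36,.24]),T]
L=[np.linalg.norm(P[1]-P[0]),np.linalg.norm(P[2]-P[1])];print(L)
s=np.linspace(0,sum(L),N+1)
X=np.array([P[0]+(P[1]-P[0])*v/L[0] if v<L[0] else P[1]+(P[2]-P[1])*(v-L[0])/L[1] for v in s])
r=Rm(o['tool_rot']); 
for i in range(N):
    d=np.round(r.T@(X[i+1]-X[i])*100,1); print(list(d)); r=r@R.from_rotvec([0,0,-.125]).as_matrix()
E
```

```text
0 [0.5181 0.2212 0.08  ]
1 [0.5021 0.1654 0.08  ]
2 [0.4861 0.1097 0.08  ]
3 [0.4701 0.0539 0.08  ]
[np.float64(0.33990939934707937), np.float64(0.4159725513583733)]
[np.float64(3.4), np.float64(-1.7), np.float64(-0.0)]
[np.float64(3.6), np.float64(-1.2), np.float64(-0.0)]
[np.float64(3.7), np.float64(-0.8), np.float64(-0.0)]
[np.float64(3.8), np.float64(-0.3), np.float64(-0.0)]
[np.float64(3.8), np.float64(0.1), np.float64(-0.0)]
[np.float64(3.7), np.float64(0.6), np.float64(-0.0)]
[np.float64(3.6), np.float64(1.1), np.float64(-0.0)]
[np.float64(3.5), np.float64(1.5), np.float64(-0.0)]
[np.float64(3.2), np.float64(1.9), np.float64(-0.0)]
[np.float64(3.8), np.float64(-0.2), np.float64(0.4)]
[np.float64(3.8), np.float64(0.2), np.float64(0.4)]
[np.float64(3.7), np.float64(0.7), np.float64(0.4)]
[np.float64(3.6), np.float64(1.2), np.float64(0.4)]
[np.float64(3.4), np.float64(1.6), np.float64(0.4)]
[np.float64(3.2), np.float64(2.0), np.float64(0.4)]
[np.float64(2.9), np.float64(2.4), np.float64(0.4)]
[np.float64(2.6), np.float64(2.7), np.float64(0.4)]
[np.float64(2.2), np.float64(3.0), np.float64(0.4)]
[np.float64(1.8), np.float64(3.3), np.float64(0.4)]
[np.float64(1.4), np.float64(3.5), np.float64(0.4)]
```

Request:
drive_tool(angular=[[0,0,-0.125],[0,0,-0.125],[0,0,-0.125],[0,0,-0.125],[0,0,-0.125],[0,0,-0.125],[0,0,-0.125],[0,0,-0.125],[0,0,-0.125],[0,0,-0.125],[0,0,-0.125],[0,0,-0.125],[0,0,-0.125],[0,0,-0.125],[0,0,-0.125],[0,0,-0.125],[0,0,-0.125],[0,0,-0.125],[0,0,-0.125],[0,0,-0.125]], delta_pos=[[3.4,-1.7,0],[3.6,-1.2,0],[3.7,-0.8,0],[3.8,-0.3,0],[3.8,0.1,0],[3.7,0.6,0],[3.6,1.1,0],[3.5,1.5,0],[3.2,1.9,0],[3.8,-0.2,0.4],[3.8,0.2,0.4],[3.7,0.7,0.4],[3.6,1.2,0.4],[3.4,1.6,0.4],[3.2,2.0,0.4],[2.9,2.4,0.4],[2.6,2.7,0.4],[2.2,3.0,0.4],[1.8,3.3,0.4],[1.4,3.5,0.4]], gripper=[0,0,0,0,0,0,0,0,0,0,0,0,0,0,0,0,0,0,0,0], squeeze=5)

```text
time_s: 3.1
tool_pos: [0.471, 0.0562, 0.1927]
tool_rot: [-180.0, 0.1, 164.1]
force: [1.0, 0.1, -0.5]
grip_width: 0.0005
grasp_force: 0.0
```

```bash
cat > st.py <<'E'
from h import *
import sys
pose=[.571,.1155,-16]
o=telemetry.get_obs(); p=o['tool_pos']; t=np.radians(-16);c,s=np.cos(t),np.sin(t); d=p[:2]-pose[:2]
print('t',round(o['time_s'],2),'pack xy mm',np.round([1000*(c*d[0]+s*d[1]),1000*(-s*d[0]+c*d[1])],1),'tip z mm',round(1000*(p[2]-.014),1),'rot',np.round(o['tool_rot'],1),'F',np.round(o['force'],2),'q',np.round(o['qpos'],0),'w',round(o['grip_width'],4))
E
python3 st.py
```

```text
t 3.1 pack xy mm [-79.7 -84.6] tip z mm 178.7 rot [-1.800e+02  1.000e-01  1.641e+02] F [ 1.03  0.13 -0.54] q [ 36.   0. -45. 109.   0.  71.  65.] w 0.0005
```

Request:
drive_tool(angular=[[0,0,0],[0,0,0],[0,0,0],[0,0,0],[0,0,0],[0,0,0]], delta_pos=[[0,-0.2,3],[0,0,3],[0,0,2],[0,0,1],[0,0,0.4],[0,0,0]], gripper=[0,0,0,0,0,0])

```text
time_s: 3.7
tool_pos: [0.4708, 0.0528, 0.0988]
tool_rot: [180.0, 0.0, 163.8]
force: [0.9, 0.5, -0.1]
grip_width: 0.001
grasp_force: 0.0
```

```bash
python3 st.py
```

```text
t 3.7 pack xy mm [-79.  -87.9] tip z mm 84.8 rot [180.    0.  163.8] F [ 0.88  0.52 -0.05] q [ 34.   7. -46. 115.   6.  60.  60.] w 0.001
```

Now press down in 1–2 mm steps.

Request:
drive_tool(angular=[[0,0,0],[0,0,0],[0,0,0]], delta_pos=[[0,0,0.3],[0,0,0.2],[0,0,0]], gripper=[0,0,0])

```text
time_s: 4.0
tool_pos: [0.4713, 0.0528, 0.0944]
tool_rot: [180.0, 0.1, 163.8]
force: [-0.8, -0.2, 3.8]
grip_width: 0.0002
grasp_force: 1.9
```

Request:
drive_tool(angular=[[0,0,0],[0,0,0]], delta_pos=[[0,0,0.1],[0,0,0]], gripper=[0,0])

```text
time_s: 4.2
tool_pos: [0.4714, 0.0528, 0.0944]
tool_rot: [-180.0, 0.1, 163.8]
force: [-4.3, -1.0, 13.5]
grip_width: 0.0009
grasp_force: 6.4
```

Request:
drive_tool(angular=[[0,0,0],[0,0,0]], delta_pos=[[0,0,0.1],[0,0,0]], gripper=[0,0])

```text
time_s: 4.4
tool_pos: [0.4714, 0.0528, 0.0944]
tool_rot: [-179.9, 0.1, 163.8]
force: [-7.2, -0.6, 21.6]
grip_width: 0.0007
grasp_force: 10.6
```

Pad3 is rigid: the tool stops dead at z 94.4 mm and the force reaches 21 N. On to pad2.

Request:
drive_tool(angular=[[0,0,0],[0,0,0],[0,0,0],[0,0,0],[0,0,0],[0,0,0],[0,0,0]], delta_pos=[[0,0,-1.0],[0,1.9,0],[0,2.0,0],[0,2.0,0],[0,0,0.5],[0,0,0.4],[0,0,0]], gripper=[0,0,0,0,0,0,0])

```text
time_s: 5.1
tool_pos: [0.4869, 0.1091, 0.0923]
tool_rot: [180.0, -0.0, 163.8]
force: [-0.2, 1.2, 1.6]
grip_width: 0.0003
grasp_force: 0.9
```

```bash
python3 st.py
```

```text
t 5.1 pack xy mm [-79.  -29.3] tip z mm 78.3 rot [180.   -0.  163.8] F [-0.18  1.19  1.64] q [ 28.  12. -47. 113.  10.  60.  50.] w 0.0003
```

Pad2 gives: the tool is 2 mm below flush at low force. I'll press on.

Request:
drive_tool(angular=[[0,0,0],[0,0,0],[0,0,0],[0,0,0]], delta_pos=[[0,0,0.1],[0,0,0.1],[0,0,0.1],[0,0,0]], gripper=[0,0,0,0])

```text
time_s: 5.5
tool_pos: [0.487, 0.1089, 0.0896]
tool_rot: [-180.0, 0.0, 163.8]
force: [-1.5, 0.6, 5.9]
grip_width: 0.0005
grasp_force: 2.5
```

```bash
python3 - <<'E'
from h import *
p=eyes.read_camera('top');cv2.imwrite('pics/pressed.png',cv2.resize(p['pixels'][185:345,195:375,::-1],None,fx=3.5,fy=3.5,interpolation=cv2.INTER_CUBIC))
E
python3 st.py
```

```text
t 5.55 pack xy mm [-79.  -29.5] tip z mm 75.6 rot [-179.9    0.   163.8] F [-2.13  0.7   4.68] q [ 28.  12. -47. 113.  10.  59.  50.] w 0.0009
```

View pics/pressed.png

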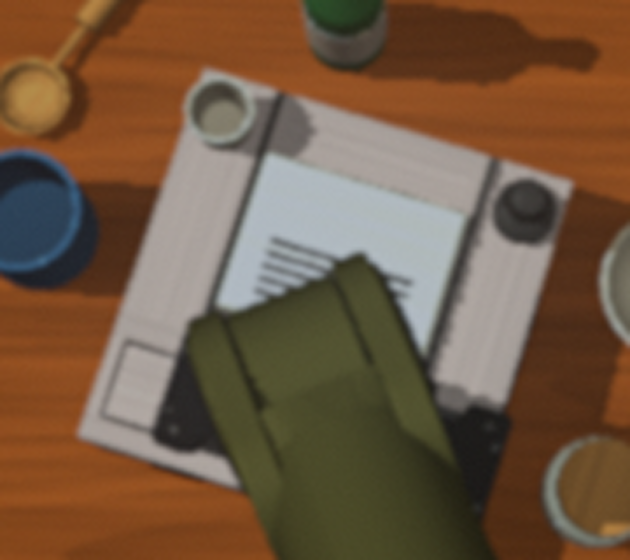

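The cover has sprung: its far-left corner is at crop (263,153), about 6 px (12+ mm) further along +x. I'll lift to just above the panel, centre on the cover and push.

Request:
drive_tool(angular=[[0,0,0],[0,0,0],[0,0,0],[0,0,0],[0,0,0],[0,0,0],[0,0,0],[0,0,0],[0,0,0]], delta_pos=[[0,0,-1.1],[0,1.5,0],[0,1.4,0],[-1.5,0,0],[-1.5,0,0],[-1.0,0,0],[-0.4,0,0],[0,0,0],[0,0,0]], gripper=[0,0,0,0,0,0,0,0,0])

```text
time_s: 6.45
tool_pos: [0.5367, 0.1252, 0.1004]
tool_rot: [-180.0, -0.0, 163.8]
force: [-0.6, -0.3, -1.3]
grip_width: 0.0006
grasp_force: 0.0
```

```bash
python3 st.py
```

```text
t 6.45 pack xy mm [-35.6  -0.1] tip z mm 86.4 rot [-180.    -0.   163.8] F [-0.64 -0.28 -1.28] q [ 24.  18. -46. 105.  15.  63.  46.] w 0.0006
```

Request:
drive_tool(angular=[[0,0,0],[0,0,0],[0,0,0],[0,0,0],[0,0,0],[0,0,0],[0,0,0],[0,0,0],[0,0,0],[0,0,0],[0,0,0],[0,0,0]], delta_pos=[[-0.3,0,0],[-0.3,0,0],[-0.4,0,0],[-0.4,0,0],[-0.4,0,0],[-0.4,0,0],[-0.4,0,0],[-0.4,0,0],[-0.4,0,0],[-0.3,0,0],[-0.2,0,0],[0,0,0]], gripper=[0,0,0,0,0,0,0,0,0,0,0,0])

```text
time_s: 7.65
tool_pos: [0.5721, 0.1152, 0.1004]
tool_rot: [-179.9, -0.3, 163.8]
force: [-9.7, 1.8, 6.2]
grip_width: 0.0005
grasp_force: 4.7
```

```bash
python3 st.py
```

```text
t 7.65 pack xy mm [1.1 0. ] tip z mm 86.4 rot [-179.9   -0.3  163.8] F [-9.7   1.8   6.16] q [ 23.  23. -45. 100.  17.  65.  47.] w 0.0005
```

Request:
drive_tool(angular=[[0,0,0],[0,0,0],[0,0,0],[0,0,0]], delta_pos=[[-0.1,0,0],[-0.1,0,0],[0,0,0],[0,0,0]], gripper=[0,0,0,0])

```text
time_s: 8.05
tool_pos: [0.5722, 0.1152, 0.1003]
tool_rot: [-179.8, -0.5, 163.9]
force: [-13.4, 2.8, 9.2]
grip_width: 0.0005
grasp_force: 7.0
```

```bash
python3 st.py
```

```text
t 8.05 pack xy mm [1.2 0. ] tip z mm 86.3 rot [-179.8   -0.5  163.9] F [-13.39   2.77   9.17] q [ 23.  23. -45. 100.  17.  65.  47.] w 0.0005
```

The cover is hard against its stop: no motion at 13 N. Drawing back, then up.

Request:
drive_tool(angular=[[0,0,0],[0,0,0],[0,0,0],[0,0,0],[0,0,0],[0,0,0],[0,0,0],[0,0,0],[0,0,0],[0,0,0],[0,0,0]], delta_pos=[[0.5,0,0],[1.0,0,0],[0,0,-2],[0,0,-4],[0,0,-4],[0,-4,-4],[0,-4.5,0],[0,-4.5,0],[0,-4.5,0],[0,-4.5,0],[0,0,0]], gripper=[0,0,0,0,0,0,0,0,0,0,0])

```text
time_s: 9.15
tool_pos: [0.5002, -0.0977, 0.2358]
tool_rot: [-179.7, 0.1, 163.1]
force: [0.2, 0.3, -0.5]
grip_width: 0.0007
grasp_force: 0.0
```

```bash
python3 st.py; python3 - <<'E'
from h import *
pose=[.571,.1155,-16]
p=eyes.read_camera('top');x0,y0,s=195,185,3.5
im=cv2.resize(p['pixels'][185:345,195:375,::-1],None,fx=s,fy=s,interpolation=cv2.INTER_CUBIC)
L=[(a+.05,b,.0945) for a,b in ((-.036,.065),(-.036,-.065),(.064,-.065),(.064,.065))]
cv2.polylines(im,[np.int32((proj(p,pk(L,pose))-[x0,y0]+.5)*s)],True,(255,0,0),1)
cv2.imwrite('pics/end.png',im)
E
```

```text
t 9.15 pack xy mm [  -9.3 -224.5] tip z mm 221.8 rot [-1.797e+02  1.000e-01  1.631e+02] F [ 0.17  0.29 -0.49] q [ 46.   3. -40. 102.   2.  76.  79.] w 0.0007
```

View pics/end.png

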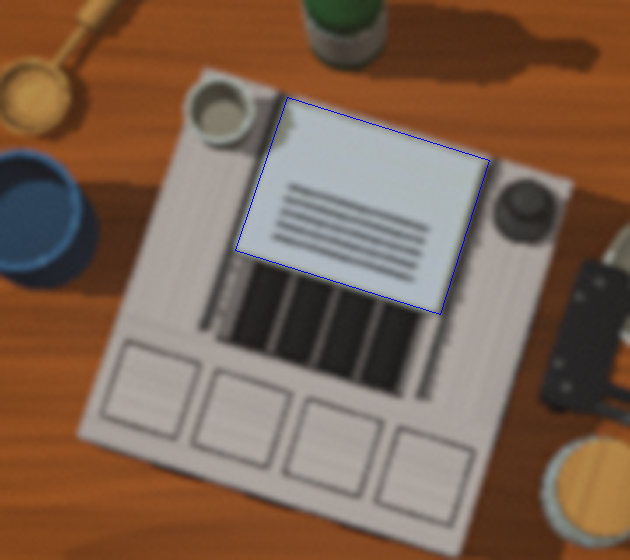

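The cover lies exactly on the 50 mm outline, with its near edge from (236,250) to (440,314). The cells are bared, the cup and tamper haven't moved, and the arm is clear.

```bash
python3 -c "
from cell import env; print(env.sign_off())"
```

```text
the job is handed in; nothing more can be done
None
```

The third pad (pad2) was the release: I pressed it, the battery cover sprang open, and I pushed it to its 50 mm stop, drew the arm clear with the cup and tamper still in place, and handed the job in at about 9 s.

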